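Turn the engine over once by its crank wheel

ROBOT

A 6-joint arm with a two-finger parallel gripper is mounted at the origin on the work surface. World frame = base frame: x ahead of the robot, y to its left, z up, the work surface at z = 0. Lengths are in mm, angles in rad, forces in N, time in s.
With the tool pointing down it reaches from about 275 to 750 mm from the base axis. Payload 10.2 kg.
Tool frame: the origin (TCP) lies at the very end of the fingers, on their centre line; the grasp point (between the pads) lies 19 mm behind it; z points along the fingers, y is the line along which they close (so a half turn about z gives the same grasp; the last joint's range is limited). The gripper opens to 85 mm and grips with 20 to 120 N. Pads are 22 mm wide; open, the fingers measure 114 mm over their backs; the gripper's body (76 mm by 85 mm) begins 54 mm behind the grasp point. The pads swing forward as they close: fully open they stand 13 mm farther back than shut.
Start: joints at [0.946, 0.313, 1.498, -0, 1.331, -0.223], TCP at [205.328, 483.189, 231.294] pointing down, gripper open.
Joint ranges: [-2.94, 2.94], [-0.97, 2.17], [0.19, 2.56], [-1.23, 4.37], [0.02, 3.11], [-2.88, 2.88]. Speed limits (rad/s): [2.39, 2.39, 3.01, 3.14, 3.14, 3.14].

INTERFACE

Orientations are given as a unit quaternion [w, x, y, z].
In Python, from rig import monitor, eyes, job gives the robot as it stands. The module is installed in compiled form; this text tells all that it offers.
- The arm moves only by the tool send_rows, never from a script. Its argument "targets" is one flat list of numbers, 7 for each row, row after row: the turn, a rotation vector about the tool's x, y, z in degrees, then the shift along the tool's x, y, z in units of 60 mm (1.0 is 60 mm), then the opening, from -1 (shut) to 1 (fully open), so that 0 is half open. A call has 1 to 5 rows; each row shifts and turns the commanded pose from where the row before left it, along the tool's axes as they then stand; what a row does not reach is not made up. A row lasts 1/8 s, in which the tool goes at most 62.5 mm and 10.7 degrees, less where a joint would pass 70% of its speed; a pose out of reach is approached as far as the arm can. A call is refused whole if a number of a shift passes 1 or a number of a turn 10.7, either way. A call with a gripper value outside its range is refused whole. The fingers move at their own pace and stop on an object; "newtons" is the grip in N (left out, the last holds). Time passes only in rows, so rows that do not move let the fingers close. It gives the time, the measured TCP pose, the force, the opening and the grip force at its end, in the units of the state.
- monitor.sense(): the state, without advancing time (a new reading comes with each control period).
- eyes.capture(name): name is "scene" or "top" or "wrist"; returns a dict with "img" (384x512x3 uint8, red, green, blue), "K" (3x3 intrinsics, pixels), "R" (3x3) and "t" (3): a world point X has camera coordinates R X + t. Camera axes: x right, y down, z forward; pixel columns grow to the right and rows downward; lengths in mm; the calibration is good to about 2 mm. A picture is of the moment at which its call begins. There is no depth.
- job.finish_job(): hands the job in; it is judged then, once.
The state is a dict: "time_s": time; "joints": joint angles; "dq": joint speeds; "tau": joint torques, N m; "eef_pos": TCP position; "ee_rot": TCP orientation; "force": force on the tool from outside, world axes, zero at the start; "wrist_torque": the same for the moment, N m; "grip_width": opening from 0.0 (shut) to 1.0 (fully open); "grip_force": force on a finger pad.
Only numpy, scipy, OpenCV 4.12 (cv2) and the standard library are available. Lean on these libraries where they do the work, as an engineer would, in place of code of your own. Each camera call takes 0.05 s, during which the arm holds its last target. There are 200 camera calls.

TASK

With the fingertips or the outside of the fingers, push the blue crank wheel round clockwise (seen from above) by its upright orange handle, through exactly one full turn, so that the handle and its yellow-marked spoke stop lined up with the red pointer again, where they began. Only push the handle, never take it between the fingers; do not turn the wheel backwards or run on well past the pointer. Leave the bottle, can, piston and screwdriver undisturbed.

Things in the scene. Friction and masses are not known exactly. Their poses are not given: they have to be found in the camera images.
- crank_wheel (a joint): angle (rad) of the blue hand wheel that lies level on the upright crankshaft of the engine. 0 at the start, with the handle beside the red pointer; grows clockwise seen from above, 6.283 after one full turn; no stops. The wheel turns stiffly (about 3 to 4 N at the handle) and stays where it is left. Rim 164 mm over all, of 14 mm round bar, with three spokes, one of them with a yellow stripe leading to the handle.
- handle_grip: orange upright round handle, 24 mm diameter, 60 mm tall, standing on the rim of the wheel, 75 mm from the wheel's axis. Origin: centre of its foot, level with the top of the rim; its z axis points up.
- hub_top (a point): fixed point on the wheel's vertical axis, level with the top of the rim (about 177 mm above the bench). Nothing but the handle and the steel hub nut (4 mm) stands above this level on the engine; the pointer and rim are all at or below it. The engine, fixed to the bench, is a round dark-grey crankcase 224 mm across under the wheel, with a finned silver barrel lying out to one side, up to 260 mm from the axis.
- pointer_tip (a point): tip of the fixed red pointer, 95 mm from the wheel's axis, level with the top of the rim, just outside the rim; it points at the axis. The handle's spoke lines up with it at 0 and after one turn.
- oil_bottle: green oil bottle, 52 mm diameter, 130 mm tall, standing loose on the bench beside the engine; origin at the centre of its underside. To be left alone.
- spray_can: red spray can, 52 mm diameter, 150 mm tall, standing loose on the bench; origin at the centre of its underside. To be left alone.
- piston: aluminium piston, 52 mm diameter, 52 mm tall, standing loose on the bench; origin at the centre of its underside. To be left alone.
- screwdriver: screwdriver lying loose on the bench along its own x axis, 200 mm long and 26 mm high; origin under its middle. To be left alone.

How it is judged:
By the outcome, as a careful person would: the job done as asked, in the order asked, and still so for the second after the job is handed in, with the robot touching nothing.
It also fails if it takes over 58 s, if anything falls off the work surface, if the arm or the gripper's body presses on something with over 40 N, if the wrist force passes 120 N, or if a joint passes its speed limit or range.

## Working session

There is one attempt and no reset: what is moved stays moved. The work goes in short steps, Python scripts to look and compute and a tool call to move; the robot and the scene stay as the last step left them, time stands still between calls to the robot, and variables do not carry over. Pictures are saved under pics/ and viewed, at most 10 in all, crops included, and the job is handed in when it is done.

Besides the shell and the picture viewer there is one more tool, called as name(argument=value, ...), one argument or row to a line, values as JSON. send_rows: Moves the arm, as the interface text tells. Its arguments: {"type":"object","properties":{"targets":{"type":"array","items":{"type":"number"}},"newtons":{"type":"number"}},"required":["targets"]}

```bash
mkdir -p pics; python3 - <<'E'
from rig import monitor, eyes
import cv2,pickle
s=monitor.sense();print(s)
for n in("top","scene"):
    c=eyes.capture(n);pickle.dump(c,open(n+'.pkl','wb'));cv2.imwrite(f'pics/{n}0.png',cv2.resize(c['img'][:,:,::-1],(768,576),interpolation=cv2.INTER_CUBIC));print(c['K'],c['R'],c['t'])
E
```

```text
{'time_s': 0.0, 'joints': array([ 9.45597888e-01,  3.13445630e-01,  1.49845706e+00,  1.49244422e-05,
        1.33099060e+00, -2.23367040e-01]), 'dq': array([ 6.07035202e-04, -5.62170763e-04, -4.30182122e-05,  1.31304118e-03,
       -1.26793667e-03, -6.18618208e-05]), 'tau': array([-1.33671970e-04, -4.12265897e+01, -2.59743100e+01, -1.96105088e-04,
        4.14988594e-03,  2.90797061e-05]), 'eef_pos': array([205.16470525, 482.96784577, 230.72979179]), 'ee_rot': array([-2.74319472e-04,  1.99568393e-01,  9.79883684e-01, -5.89673368e-04]), 'force': array([-0.48799026,  0.29824314,  0.44537405]), 'wrist_torque': array([-0.00883557,  0.03108066,  0.01237211]), 'grip_force': 0.0, 'grip_width': 0.9983158080940054}
[[464.75287903   0.         255.7177355 ]
 [  0.         464.75287903 188.3646798 ]
 [  0.           0.           1.        ]] [[ 0.02811259 -0.99917361  0.02935613]
 [-0.98748058 -0.03231976 -0.15439407]
 [ 0.15521526 -0.02464819 -0.98757313]] [  75.80593577  591.94093135 1257.01419314]
[[347.830922     0.         262.81154528]
 [  0.         347.830922   190.7972993 ]
 [  0.           0.           1.        ]] [[ 0.46251378  0.88658051  0.00748329]
 [ 0.69245685 -0.35594599 -0.62753961]
 [-0.55370074  0.29542758 -0.77854868]] [-365.88018224 -274.8565235  1306.16911208]
```

View pics/top0.png

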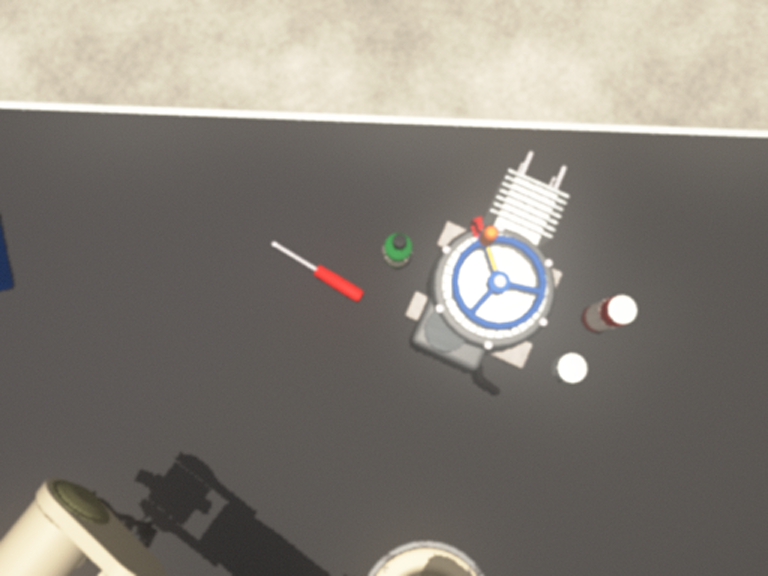

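View pics/scene0.png

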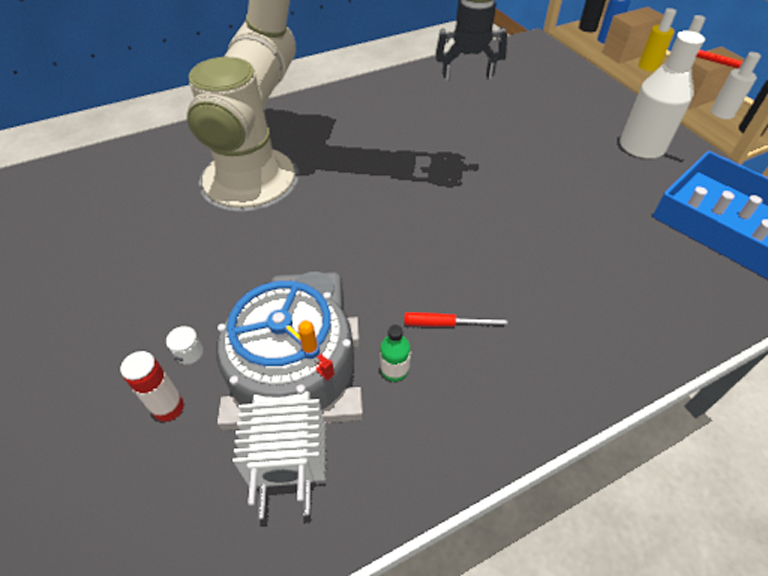

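The top view shows the hub at about (499,282), the handle top at (491,233) and the pointer at about (479,228), all in the enlarged picture. The bottle, can, piston and screwdriver are well clear of the rim. Next I'll fit the rim and enlarge the pointer.

```bash
cat > h.py <<'E'
import numpy as np,cv2,pickle
from scipy.optimize import least_squares
def plane(c,uv,z):
    uv=np.atleast_2d(uv).astype(float);d=np.c_[uv,np.ones(len(uv))]@np.linalg.inv(c['K']).T@c['R']
    o=-c['R'].T@c['t'];return (o+d*((z-o[2])/d[:,2])[:,None])[:,:2]
def rim(c):
    i=c['img'].astype(int);m=(i[...,2]>i[...,0]+50)&(i[...,2]>i[...,1]+30)
    v,u=np.nonzero(m);p=plane(c,np.c_[u,v],172)
    return p,np.c_[u,v]
E
python3 - <<'E'
from h import *
for n,(u,v) in(("top",(332.5,188)),("scene",(185.5,213.5))):
    c=pickle.load(open(n+'.pkl','rb'));h=plane(c,(u,v),181)[0];p,_=rim(c)
    x=h
    for k in range(4):
        q=p[abs(np.hypot(*(p-x).T)-75)<(14 if k else 22)];
        r=least_squares(lambda a:np.hypot(*(q-a[:2]).T)-a[2],[*x,75],loss='soft_l1');x=r.x[:2]
    print(n,h,r.x,len(q))
    if n=="top": a=(295,130,370,230)
    else: a=(140,180,250,260)
    cv2.imwrite(f'pics/{n}c.png',cv2.resize(c['img'][a[1]:a[3],a[0]:a[2],::-1],None,fx=6,fy=6,interpolation=cv2.INTER_CUBIC))
E
```

```text
top [575.22004105 -96.07173754] [577.91024274 -96.88073745  74.2188178 ] 661
scene [586.85853553 -98.37563351] [581.24074333 -96.4789207   74.99033586] 987
```

View pics/topc.png

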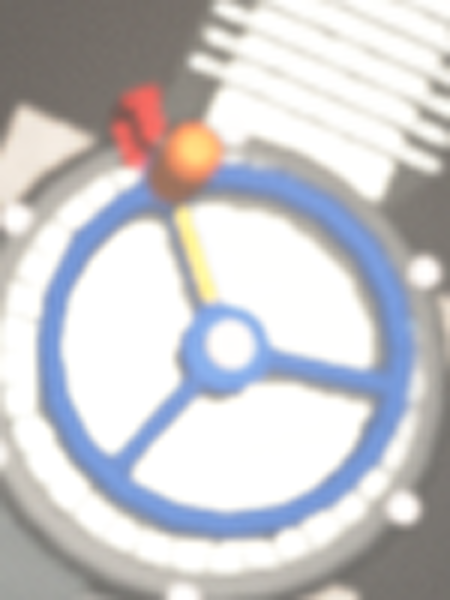

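View pics/scenec.png

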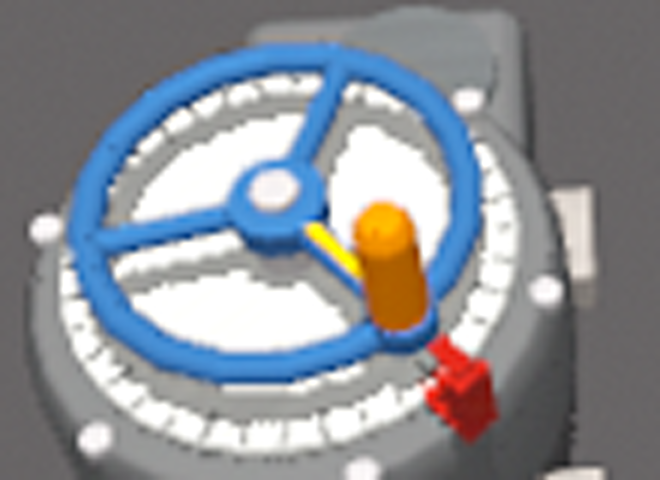

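The enlarged top view shows the handle top at crop (193,147), the pointer's inner tip at about (150,160) and the hub at (230,343). The scene crop shows the handle foot at about (397,325) and the pointer tip at (435,343).

```bash
python3 - <<'E'
from h import *
C=np.array([579,-96.7])
T=pickle.load(open('top.pkl','rb'));S=pickle.load(open('scene.pkl','rb'))
def f(l,c,a,p,z):
    q=plane(c,np.array(p)/6+a-0.0,z)[0];d=q-C;print(l,q,np.hypot(*d),np.degrees(np.arctan2(d[1],d[0])))
t=(295,130);s=(140,180)
f('handle top',T,t,(193,147),235);f('ptr',T,t,(150,160),177);f('sp',T,t,(390,383),172);f('sp',T,t,(120,468),172)
f('handle top',S,s,(382,220),237);f('foot',S,s,(400,328),177);f('ptr',S,s,(437,343),177);f('sp',S,s,(335,68),172);f('sp',S,s,(95,240),172)
f('bottle',T,(0,0),(398*4,242*4),130)
f('can',T,(0,0),(622*4,310*4),150);f('piston',T,(0,0),(572*4,368*4),52)
from scipy.spatial.transform import Rotation as R
print(R.from_quat([.19957,.97988,0,0]).as_matrix())
E
```

```text
handle top [648.26024907 -72.44293374] 73.38519854435208 19.30182154390582
ptr [655.77310602 -64.60102042] 83.21330601844227 22.68989620329684
sp [ 564.00273416 -167.93708596] 72.79862909735853 -101.88864616682623
sp [524.25842105 -53.67258365] 69.62757373242833 141.8323068498159
handle top [653.95975772 -72.06640053] 78.90360891421396 18.191780866354637
foot [660.63770564 -75.50812701] 84.3434079454202 14.551908376722247
ptr [673.0076439  -65.71715984] 98.98168262856608 18.241076776043872
sp [528.0045419  -51.98906573] 67.8203832962438 138.75691201428052
sp [ 566.14321588 -165.106735  ] 69.60444160231151 -100.64434896239976
bottle [649.0510832   72.53032217] 183.15582491051646 67.5134134947023
can [ 538.45156944 -315.4009613 ] 222.4281585049166 -100.50369869947504
piston [ 440.77342077 -256.5605301 ] 211.33380299328354 -130.84898315420986
[[-0.92034307  0.39111204  0.        ]
 [ 0.39111204  0.92034307  0.        ]
 [ 0.          0.         -1.        ]]
```

send_rows(
  targets=[0,0,9.6,0,0,-0.28,-1,0,0,9.6,0,0,-0.28,-1,0,0,9.6,0,0,-0.28,-1,0,0,9.6,0,0,-0.28,-1,0,0,9.6,0,0,-0.28,-1],
  newtons=40,
)

```text
time_s: 0.72
eef_pos: [205.2, 483.1, 315.5]
ee_rot: [0.0, 0.583, 0.812, -0.0]
force: [-0.7, 0.1, 0.2]
grip_width: 0.001
grip_force: 0.0
```

send_rows(
  targets=[0,0,0,-0.7,0.266,0,-1,0,0,0,-0.7,0.266,0,-1,0,0,0,-0.7,0.266,0,-1,0,0,0,-0.7,0.266,0,-1,0,0,0,-0.7,0.266,0,-1],
)

```text
time_s: 1.35
eef_pos: [349.7, 309.3, 315.1]
ee_rot: [-0.0, 0.581, 0.814, -0.0]
force: [0.7, 0.3, -0.2]
grip_width: 0.0
grip_force: 0.0
```

send_rows(
  targets=[0,0,0,-0.7,0.266,0,-1,0,0,0,-0.7,0.266,0,-1,0,0,0,-0.7,0.266,0,-1,0,0,0,-0.7,0.266,0,-1,0,0,0,-0.7,0.266,0,-1],
)

```text
time_s: 1.98
eef_pos: [493.5, 136.6, 315.0]
ee_rot: [-0.0, 0.581, 0.814, -0.0]
force: [-0.7, -0.3, -0.1]
grip_width: -0.0
grip_force: 0.0
```

send_rows(
  targets=[0,0,0,-0.7,0.266,0,-1,0,0,0,-0.7,0.266,0,-1,0,0,0,-0.6,0.266,0,-1,0,0,0,-0.2,0.266,0,-1,0,0,0,0,0,0,-1],
)

```text
time_s: 2.6
eef_pos: [596.5, 33.4, 314.2]
ee_rot: [-0.001, 0.581, 0.814, -0.0]
force: [-0.1, 1.0, 0.1]
grip_width: -0.002
grip_force: 0.0
```

```bash
python3 - <<'E'
from rig import monitor, eyes
import cv2,pickle
c=eyes.capture("wrist");pickle.dump(c,open('wrist.pkl','wb'));cv2.imwrite('pics/w0.png',cv2.resize(c['img'][:,:,::-1],(768,576)))
print(monitor.sense()['eef_pos'],monitor.sense()['joints'],c['K'],c['R'],c['t'])
E
```

```text
[595.89979827  33.97773056 314.59879331] [-1.39191548e-01  4.41101762e-01  1.10278536e+00  1.00934996e-04
  1.59913623e+00 -4.70368426e-01] [[318.27233747   0.         253.50070173]
 [  0.         318.27233747 186.61179971]
 [  0.           0.           1.        ]] [[ 9.45889732e-01  3.24487564e-01 -6.60231128e-04]
 [ 3.11556981e-01 -9.07624311e-01  2.81336733e-01]
 [ 9.06910291e-02 -2.66319226e-01 -9.59608882e-01]] [-575.60678028 -216.40059806  412.77455418]
```

View pics/w0.png

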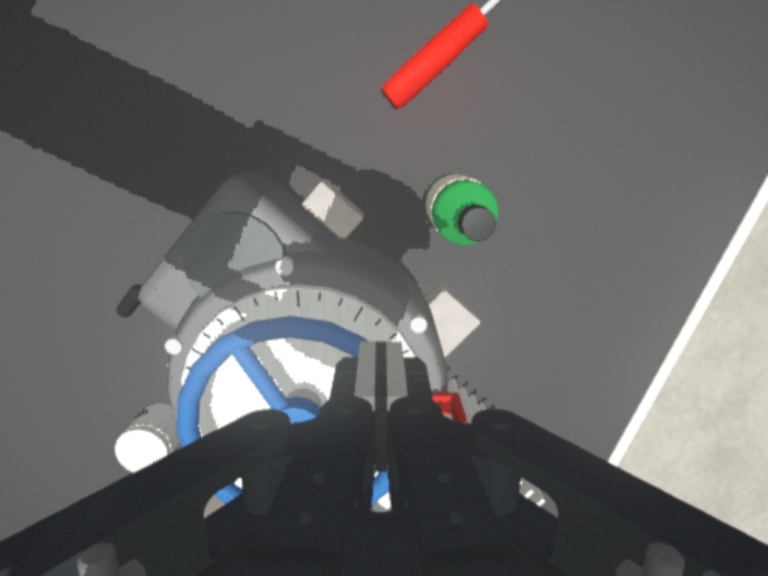

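The fingers hide the handle in the wrist view, with the bottle well clear at (465,210). I'll move beside the handle and lower.

send_rows(
  targets=[0,0,0,-0.6,0.14,0,-1,0,0,0,-0.62,0.135,0,-1,0,0,0,0,0,0.8,-1,0,0,0,0,0,0.8,-1,0,0,0,0,0,0.45,-1],
)

```text
time_s: 3.28
eef_pos: [634.0, -28.9, 190.1]
ee_rot: [-0.002, 0.58, 0.814, -0.001]
force: [1.0, 1.5, 1.1]
grip_width: -0.003
grip_force: 0.0
```

```bash
python3 - <<'E'
from rig import monitor, eyes
import cv2,pickle
from h import *
s=monitor.sense();print(s['eef_pos'],s['force'])
c=eyes.capture("scene")
a=cv2.resize(c['img'][170:270,140:260,::-1],None,fx=6,fy=6,interpolation=cv2.INTER_CUBIC)
cv2.imwrite('pics/s1.png',a)
# path rows
r=78.4;ps=np.radians(17.1-np.arange(0,361,7.5));P=np.c_[r*np.sin(ps),r*np.cos(ps)]
d=np.diff(P,axis=0)/60
C=np.array([579,-96.7]);th=np.radians(19)
w=s['eef_pos'][:2]-C;ex=np.array([-np.sin(th),np.cos(th)]);ey=np.array([np.cos(th),np.sin(th)])
print('rel',w@ex,w@ey,P[0]);print(np.round(d,3).tolist())
E
```

```text
[634.01942248 -28.92540123 190.06703833] [0.96747038 1.47057497 1.1429543 ]
rel 46.169570259646235 74.08713701262151 [23.0527615  74.93417236]
[[-0.166, 0.039], [-0.17, 0.017], [-0.171, -0.005], [-0.169, -0.027], [-0.164, -0.049], [-0.156, -0.07], [-0.145, -0.09], [-0.133, -0.108], [-0.117, -0.124], [-0.1, -0.139], [-0.081, -0.15], [-0.061, -0.16], [-0.039, -0.166], [-0.017, -0.17], [0.005, -0.171], [0.027, -0.169], [0.049, -0.164], [0.07, -0.156], [0.09, -0.145], [0.108, -0.133], [0.124, -0.117], [0.139, -0.1], [0.15, -0.081], [0.16, -0.061], [0.166, -0.039], [0.17, -0.017], [0.171, 0.005], [0.169, 0.027], [0.164, 0.049], [0.156, 0.07], [0.145, 0.09], [0.133, 0.108], [0.117, 0.124], [0.1, 0.139], [0.081, 0.15], [0.061, 0.16], [0.039, 0.166], [0.017, 0.17], [-0.005, 0.171], [-0.027, 0.169], [-0.049, 0.164], [-0.07, 0.156], [-0.09, 0.145], [-0.108, 0.133], [-0.124, 0.117], [-0.139, 0.1], [-0.15, 0.081], [-0.16, 0.061]]
```

View pics/s1.png

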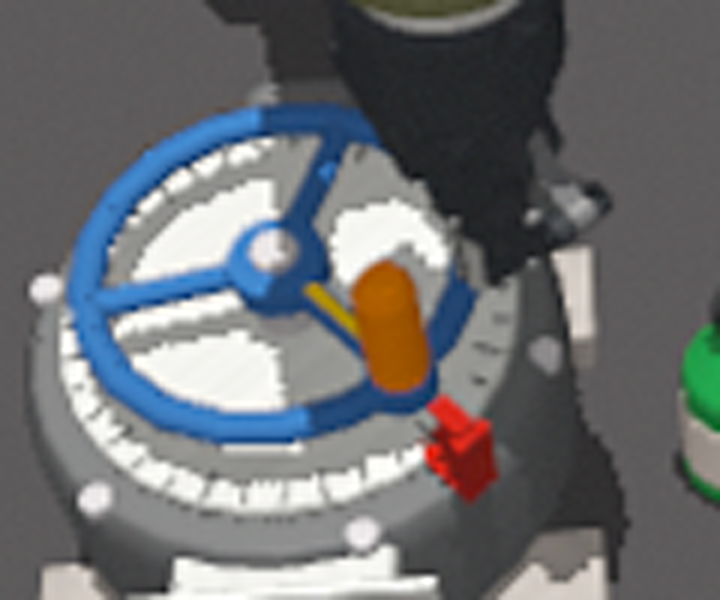

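send_rows(
  targets=[0,0,0,-0.19,0.01,0,-1,0,0,0,-0.19,0.01,0,-1,0,0,0,-0.17,0.04,0,-1,0,0,0,-0.17,0.02,0,-1,0,0,0,-0.17,-0.005,0,-1],
)

```text
time_s: 3.95
eef_pos: [657.4, -79.5, 192.4]
ee_rot: [-0.0, 0.581, 0.814, 0.0]
force: [-1.5, 4.0, 1.0]
grip_width: 0.001
grip_force: 0.8
```

send_rows(
  targets=[0,0,0,-0.17,-0.03,0,-1,0,0,0,-0.165,-0.05,0,-1,0,0,0,-0.155,-0.07,0,-1,0,0,0,-0.145,-0.09,0,-1,0,0,0,0,0,0,-1],
)

```text
time_s: 4.58
eef_pos: [655.2, -120.8, 192.3]
ee_rot: [-0.001, 0.581, 0.814, -0.0]
force: [-2.5, 2.1, 1.0]
grip_width: 0.002
grip_force: 1.4
```

```bash
cat >> h.py <<'E'
def look(name,view="scene"):
    from rig import monitor, eyes
    s=monitor.sense();C=np.array([579,-96.7]);th=np.radians(19)
    w=s['eef_pos'][:2]-C;ex=np.array([-np.sin(th),np.cos(th)]);ey=np.array([np.cos(th),np.sin(th)])
    a,b=w@ex,w@ey;print('rel',a,b,'r',np.hypot(a,b),'psi',np.degrees(np.arctan2(a,b)),'z',s['eef_pos'][2],s['force'],s['time_s'])
    for v,(x,y) in(("scene",(140,170)),("top",(280,130))):
        c=eyes.capture(v)
        i=c['img'].astype(int);m=(i[...,0]>120)&(i[...,1]>.35*i[...,0])&(i[...,1]<.72*i[...,0])&(i[...,2]<.3*i[...,0])
        m[:y]=0;m[y+110:]=0;m[:,:x]=0;m[:,x+120:]=0
        q,p=np.nonzero(m)
        if len(p)>15:
            h=plane(c,(p.mean(),q.mean()),207 if v=="scene" else 232)[0]-C
            print(v,'handle psi',np.degrees(np.arctan2(h@ex,h@ey)),'r',np.hypot(*h),len(p))
        if v==view and name:cv2.imwrite(f'pics/{name}.png',cv2.resize(c['img'][y:y+100,x:x+120,::-1],None,fx=6,fy=6,interpolation=cv2.INTER_CUBIC))
E
python3 -c "
from h import *
look('s2')
for v,(x,y) in(('scene',(140,170)),('top',(280,130))):
    c=pickle.load(open(v+'.pkl','rb'));i=c['img'].astype(int);m=(i[...,0]>120)&(i[...,1]>.35*i[...,0])&(i[...,1]<.72*i[...,0])&(i[...,2]<.3*i[...,0])
    m[:y]=0;m[y+110:]=0;m[:,:x]=0;m[:,x+120:]=0
    q,p=np.nonzero(m);h=plane(c,(p.mean(),q.mean()),207 if v=='scene' else 232)[0]-[579,-96.7];print('start',v,np.degrees(np.arctan2(h[1],h[0]))-19,np.hypot(*h),len(p))
"
```

```text
rel -47.565420638558855 64.20727858712713 r 79.9064694758065 psi -36.531432925392984 z 192.30187988729463 [-2.48133927  2.05531744  0.96513724] 4.575
scene handle psi -55.658003351286396 r 78.02706749769328 182
start scene -1.3679227590914138 77.65887104436467 175
start top nan nan 0<string>:7: RuntimeWarning: Mean of empty slice.
  ret = ret.dtype.type(ret / rcount)
```

View pics/s2.png

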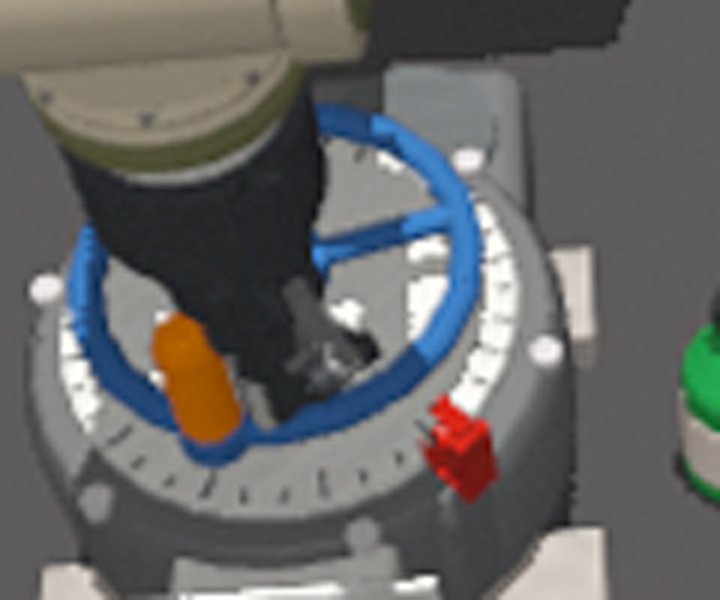

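The handle has been pushed to about ψ = −55°, with the fingers behind it. I'll carry on round the circle.

send_rows(
  targets=[0,0,0,-0.13,-0.12,0,-1,0,0,0,-0.11,-0.13,0,-1,0,0,0,-0.1,-0.14,0,-1,0,0,0,-0.08,-0.15,0,-1,0,0,0,-0.06,-0.16,0,-1],
)

```text
time_s: 5.3
eef_pos: [626.1, -160.7, 193.4]
ee_rot: [0.001, 0.581, 0.814, 0.001]
force: [2.1, 6.4, 7.9]
grip_width: -0.0
grip_force: 3.9
```

send_rows(
  targets=[0,0,0,-0.04,-0.165,0,-1,0,0,0,-0.015,-0.17,0,-1,0,0,0,0.005,-0.17,0,-1,0,0,0,0.03,-0.17,0,-1,0,0,0,0.05,-0.165,0,-1],
)

```text
time_s: 5.92
eef_pos: [577.3, -176.2, 192.7]
ee_rot: [0.001, 0.581, 0.814, -0.0]
force: [4.7, 0.1, 2.1]
grip_width: 0.0
grip_force: 0.8
```

```bash
python3 -c "
from h import *
look('')"
```

```text
rel -74.6337537953299 -27.531391199224483 r 79.54982531059798 psi -110.2483415998881 z 192.66292440822565 [4.70964997 0.06953168 2.1290745 ] 5.925
```

send_rows(
  targets=[0,0,0,0.075,-0.155,0,-1,0,0,0,0.095,-0.145,0,-1,0,0,0,0.11,-0.13,0,-1,0,0,0,0.125,-0.115,0,-1,0,0,0,0.14,-0.1,0,-1],
)

```text
time_s: 6.65
eef_pos: [529.5, -156.6, 192.2]
ee_rot: [-0.0, 0.581, 0.814, -0.0]
force: [3.0, -1.3, 0.5]
grip_width: 0.004
grip_force: 1.7
```

send_rows(
  targets=[0,0,0,0.15,-0.08,0,-1,0,0,0,0.16,-0.06,0,-1,0,0,0,0.165,-0.04,0,-1,0,0,0,0.17,-0.015,0,-1,0,0,0,0.17,0.005,0,-1],
)

```text
time_s: 7.28
eef_pos: [503.3, -114.1, 192.5]
ee_rot: [0.0, 0.581, 0.814, -0.0]
force: [3.2, -3.9, 0.5]
grip_width: -0.001
grip_force: 1.6
```

```bash
python3 -c "
from h import *
look('s3')"
```

```text
rel 8.21203760734332 -77.24695146433943 r 77.68223138014531 psi 173.9317411355685 z 192.53697245783962 [ 3.18564225 -3.88812885  0.48491929] 7.275
scene handle psi 154.89436098202492 r 61.5551913115618 112
```

View pics/s3.png

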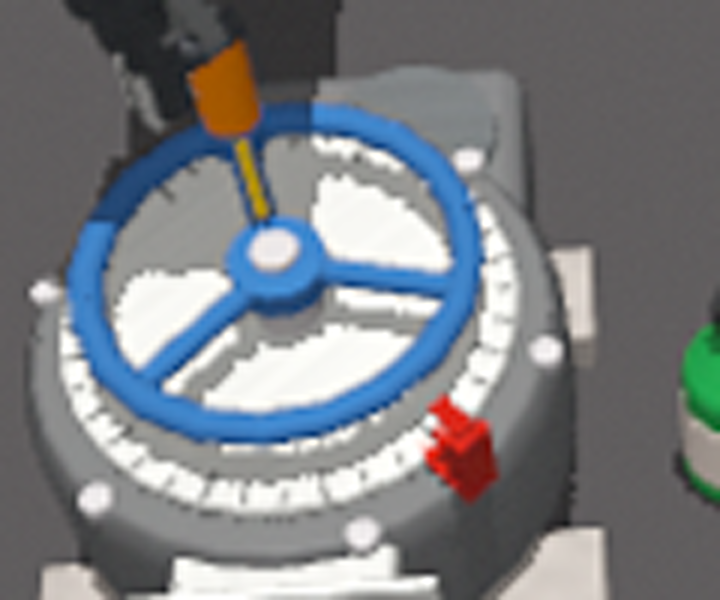

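The handle is at about half a turn, at the far side from the pointer, with the fingers still behind it. I'll carry on.

send_rows(
  targets=[0,0,0,0.17,0.025,0,-1,0,0,0,0.165,0.05,0,-1,0,0,0,0.155,0.07,0,-1,0,0,0,0.145,0.09,0,-1,0,0,0,0.13,0.11,0,-1],
)

```text
time_s: 8.0
eef_pos: [509.5, -64.9, 192.9]
ee_rot: [0.002, 0.581, 0.814, -0.0]
force: [-1.4, -5.9, 9.7]
grip_width: 0.001
grip_force: 5.3
```

send_rows(
  targets=[0,0,0,0.115,0.125,0,-1,0,0,0,0.1,0.14,0,-1,0,0,0,0.08,0.15,0,-1,0,0,0,0.06,0.16,0,-1,0,0,0,0.04,0.165,0,-1],
)

```text
time_s: 8.62
eef_pos: [542.9, -27.6, 193.2]
ee_rot: [0.001, 0.581, 0.814, -0.0]
force: [-3.0, -7.8, 7.1]
grip_width: 0.001
grip_force: 5.1
```

```bash
python3 -c "
from h import *
look('')"
```

```text
rel 77.12299134163626 -11.652765058126278 r 77.99835079655205 psi 98.59201721452186 z 193.2478374528492 [-3.01021369 -7.83325531  7.14882826] 8.625
scene handle psi 74.00339066434039 r 74.10189613657282 171
```

send_rows(
  targets=[0,0,0,0.015,0.17,0,-1,0,0,0,-0.005,0.17,0,-1,0,0,0,-0.03,0.17,0,-1,0,0,0,-0.05,0.165,0,-1,0,0,0,-0.07,0.155,0,-1],
)

```text
time_s: 9.35
eef_pos: [592.4, -18.6, 191.7]
ee_rot: [-0.001, 0.581, 0.814, -0.0]
force: [-3.3, 0.7, 1.9]
grip_width: 0.001
grip_force: 0.0
```

send_rows(
  targets=[0,0,0,-0.09,0.145,0,-1,0,0,0,-0.11,0.13,0,-1,0,0,0,-0.09,0.09,0,-1,0,0,0,0,0,0,-1],
)

```text
time_s: 9.85
eef_pos: [619.2, -29.2, 192.1]
ee_rot: [0.0, 0.581, 0.814, 0.0]
force: [-0.3, 0.5, -0.5]
grip_width: -0.003
grip_force: 0.0
```

```bash
python3 -c "
from h import *
look('')"
```

```text
rel 50.78412883315784 59.970909270331305 r 78.58458945654093 psi 40.25835072181601 z 192.1079513223487 [-0.28813243  0.51383521 -0.45581958] 9.85
scene handle psi 21.74057292347228 r 76.25740624645714 183
```

send_rows(
  targets=[0,0,0,-0.14,0.08,0,-1,0,0,0,-0.14,0.08,0,-1,0,0,0,-0.11,0.08,0,-1,0,0,0,0,0,0,-1],
)

```text
time_s: 10.45
eef_pos: [640.5, -46.7, 192.2]
ee_rot: [0.001, 0.581, 0.814, 0.0]
force: [-0.2, 1.4, 0.1]
grip_width: 0.002
grip_force: 0.0
```

```bash
python3 -c "
from h import *
look('')"
```

```text
rel 27.202832841965527 74.42542791403241 r 79.24101485225157 psi 20.07758821963289 z 192.18907217397495 [-0.1955941   1.37027259  0.12755369] 10.45
scene handle psi 2.845269352886077 r 76.79725389464652 191
```

send_rows(
  targets=[0,0,0,-0.035,0,0,-1,0,0,0,-0.03,0,0,-1,0,0,0,0,0,0,-1],
)

```text
time_s: 10.92
eef_pos: [641.2, -49.4, 192.5]
ee_rot: [0.0, 0.581, 0.814, 0.0]
force: [2.0, 4.6, 1.8]
grip_width: -0.0
grip_force: 1.8
```

```bash
python3 -c "
from h import *
look('s4')"
```

```text
rel 24.47803845140763 74.2485199633704 r 78.17939039913014 psi 18.246205602428365 z 192.4795878420641 [1.97503132 4.62407349 1.79910257] 10.925
scene handle psi 1.183733553033523 r 76.68397892868416 189
```

View pics/s4.png

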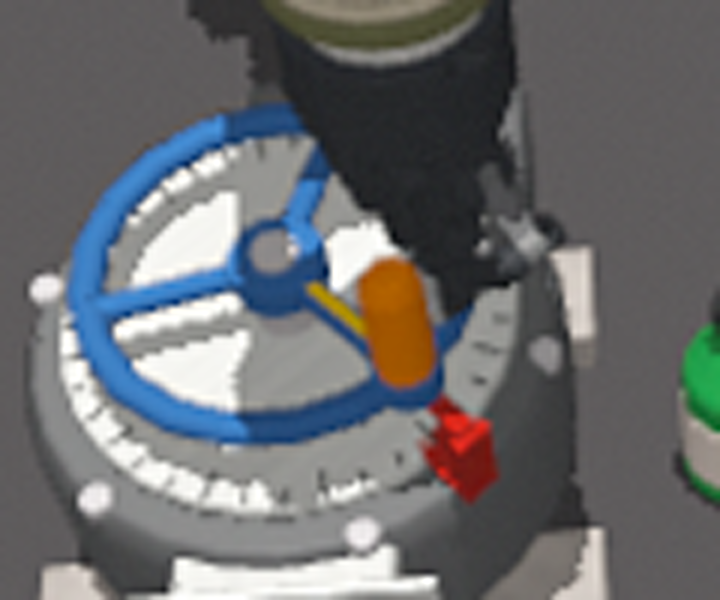

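The picture shows the handle foot at (405,383) against (398,385) at the start, so it is about 3 mm short.

send_rows(
  targets=[0,0,0,-0.025,0,0,-1,0,0,0,-0.025,0,0,-1,0,0,0,0,0,0,-1],
)

```text
time_s: 11.4
eef_pos: [642.0, -52.8, 192.3]
ee_rot: [0.0, 0.581, 0.814, -0.0]
force: [1.3, 2.5, 0.5]
grip_width: 0.004
grip_force: 1.4
```

```bash
python3 -c "
from h import *
look('')"
```

```text
rel 21.003023596361185 73.89777282752297 r 76.82452622084628 psi 15.866065555903628 z 192.29872687874098 [1.28624485 2.54586116 0.54245566] 11.4
scene handle psi -1.4624524741313583 r 76.8799055937545 193
```

send_rows(
  targets=[0,0,0,0.2,0,0,-1,0,0,0,0.3,0,0,-1,0,0,0,0.1,0,-0.8,-1,0,0,0,0.5,0,-0.9,-1,0,0,0,0.9,0,-0.5,-1],
)

```text
time_s: 12.12
eef_pos: [602.6, 61.7, 327.0]
ee_rot: [0.002, 0.582, 0.813, 0.001]
force: [1.0, 0.6, 0.4]
grip_width: 0.0
grip_force: 0.0
```

send_rows(
  targets=[0,0,0,0.9,-0.3,0,-1,0,0,0,0.9,-0.3,0,-1,0,0,0,0.9,-0.3,0,-1,0,0,0,0.9,-0.3,0,-1,0,0,0,0,0,0,-1],
)

```text
time_s: 12.75
eef_pos: [461.9, 244.7, 325.0]
ee_rot: [0.0, 0.579, 0.815, 0.0]
force: [0.2, -0.3, 0.1]
grip_width: 0.001
grip_force: 0.0
```

```bash
python3 -c "
from h import *
from rig import eyes
look('')
L=[]
for v,(x,y) in(('scene',(140,170)),('top',(290,130))):
    o=pickle.load(open(v+'.pkl','rb'))['img'];n=eyes.capture(v)['img']
    L.append(np.hstack([cv2.resize(i[y:y+100,x:x+100,::-1],None,fx=2.9,fy=2.9,interpolation=cv2.INTER_CUBIC) for i in(o,n)]))
    for i in(o,n):
        i=i.astype(int)[y:y+100,x:x+100];m=(i[...,0]>150)&(i[...,0]-i[...,2]>110)&(i[...,1]>.35*i[...,0])&(i[...,1]<.75*i[...,0]);q,p=np.nonzero(m);print(v,p.mean(),q.mean(),len(p))
cv2.imwrite('pics/f.png',np.vstack(L))"
```

```text
rel 360.91474610202613 0.4427780820351188 r 360.91501770682794 psi 89.92970832334284 z 324.95670659081895 [ 0.20488012 -0.27947866  0.11427789] 12.75
scene handle psi -1.7843723095159159 r 77.5349720298321 180
scene 64.8917525773196 54.34020618556701 194
scene 64.71428571428571 54.515306122448976 196
top 31.36842105263158 22.36842105263158 76
top 33.34939759036145 22.542168674698797 83
```

View pics/f.png

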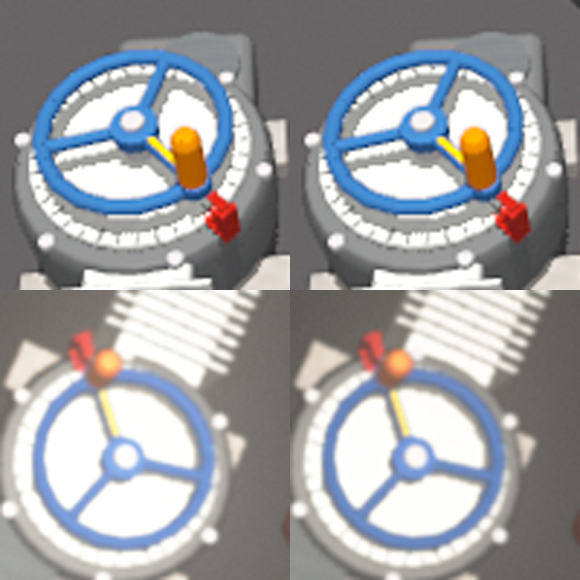

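The before and after pictures match: the handle centroid in the scene view agrees to about 0.2 px, and the yellow spoke lines up with the pointer. Handing in.

```bash
python3 -c "
from rig import job
print(job.finish_job())"
```

```text
the job is handed in; nothing more can be done
None
```

I pushed the crank wheel clockwise through one full turn and the handle stopped back in line with the red pointer, within about 0.5° by the scene camera; the arm was then drawn clear and the job handed in at about 13 s.

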